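Slide a plaster casting mould home in its bay and close the clamp bar

ROBOT

A 6-joint arm with a two-finger parallel gripper is mounted at the origin on a cart in front of the work surface, level with it; the furniture and walls round the work are solid. World frame = base frame: x ahead of the robot, y to its left, z up, the work surface at z = 0. Lengths are in m, angles in rad, forces in N, time in s.
With the tool pointing down it reaches from about 0.325 to 0.85 m from the base axis. Payload 4.4 kg.
Tool frame: the origin (TCP) lies at the very end of the fingers, on their centre line; the grasp point (between the pads) lies env.grip_depth behind it (env.grip_depth is the distance from the TCP to the grasp point, in m); y points along the fingers, z is the direction in which the jaws open and shut, and the axes are right-handed (so a half turn about y gives the same grasp; the last joint's range is limited). The gripper opens to 94 mm and grips with 3 to 60 N. Pads are 16 mm wide; open, the fingers measure 119 mm over their backs; the gripper's body (75 mm by 177 mm) begins 78 mm behind the grasp point.
Start: joints at [1.115, 0.207, 1.542, -0, 1.393, -0.15], TCP at [0.173, 0.548, 0.205] pointing down, gripper open.
Joint ranges: [-2.73, 2.73], [-0.86, 2.22], [0.23, 2.46], [-1.11, 4.25], [0.08, 2.63], [-2.82, 2.82]. Speed limits (rad/s): [2.79, 2.79, 3.14, 3.14, 3.14, 3.14].

INTERFACE

Orientations are given as a unit quaternion [x, y, z, w].
In Python, from workcell import state, imaging, env gives the robot as it stands.
- The arm moves only by the shell command python3 -m crank 'ROWS' [OPENING] [FORCE]. ROWS is JSON, a list of rows, each an object with "linear": the shift along the tool's x, y, z in m, a list of three; "roll": the turn about the tool's y in rad. In form: [{"linear": [tx, ty, tz], "roll": roll}, ...]. A call has 1 to 12 rows; each row is the pose to reach, as a shift and turn from the pose commanded when the call began, along the tool's axes at that moment; what a row does not reach only later rows make up. A row lasts 1/10 s, in which the tool goes at most 50 mm and 8.59 degrees, less where a joint would pass 70% of its speed; a pose out of reach is approached as far as the arm can. A call with a gripper value outside its range is refused whole. OPENING is the closure in counts, from 0 (fully open) to 255 (shut), set as the call begins (- or left out, the last holds). The fingers move at their own pace and stop on an object; FORCE is the grip in N (left out, the last holds). Time passes only in rows, so rows that repeat a pose let the fingers close. It gives the time, the measured TCP pose, the force and the opening at its end, in the units of the state.
- state(): the state, without advancing time (a new reading comes with each control period).
- imaging.capture(name): name is "scene" or "top" or "wrist"; returns a dict with "color" (420x560x3 uint8, red, green, blue), "depth" (420x560 float32, m along the optical axis (not along the pixel's ray), 0 where there is no reading), "camera_matrix" (3x3 intrinsics, pixels), "origin" and "attitude" of the camera in the world; the wrist camera has in their place "T_tool_cam" (4x4, takes a point from camera to tool coordinates, whose origin is the TCP and whose axes are the tool frame's). Camera axes: x right, y up, looking along -z (the intrinsics and any distortion apply to the point x, -y, -z); pixel columns grow to the right and rows downward; lengths in m; the calibration is good to about 2 mm. The wrist camera is an equidistant fisheye: a pixel r from the principal point sees the ray r / f radians off the axis. A picture is of the moment at which its call begins: read the wrist's pose just before it.
- env.close_job(): hands the job in, once; it reports no verdict.
The state is a dict: "t": time; "q": joint angles; "qvel": joint speeds; "tau": joint torques, N m; "tool_pos": TCP position; "ee_rot": TCP orientation; "force": force on the tool from outside, world axes, zero at the start; "ft_torque": the same for the moment, N m; "opening": finger opening in m.
Only numpy, scipy, OpenCV 4.12 (cv2) and the standard library are available. Lean on these libraries where they do the work, as an engineer would, in place of code of your own. Each camera call takes 0.05 s, during which the arm holds its last target. There are 200 camera calls.

TASK

The tall plaster mould on its board is too heavy to lift and tips easily: push it low, at the edge of its board, so that it slides along the table without tipping, between the rails of the wooden casting bay until it stands square and fully home against the back board's rubber buffers. Then swing the bay's clamp bar shut across its front with a fingertip, so that the halves cannot open when slip is poured, and draw back. Keep the mould flat on the table all the time and do not disturb the crockery and bottle around it.

Things in the scene. Friction and masses are not known exactly. Their poses are not given: they have to be found in the camera images.
- plaster_mould: White plaster mould with a dark strap, 105 mm deep (x), 136 wide, 200 tall, fixed on a wooden board 155 deep, 146 wide, 30 thick; loose, together 1.3 to 2 kg. Origin at the centre of the board's underside; x points to the back board of the bay. The board's near edge, at x = -77.5 mm, projects 50 mm before the mould's near face. It slides at 6 to 15 N; pushed above about 70 mm it can tip.
- casting_bay: Wooden bay fixed to the table, open to the robot. Origin at table level midway between the rails, in the plane of the back board's rubber buffers; x into the board (away from the robot), y left. Rails 35 mm high, 154 apart, from x = -70 mm to the board (230 wide, 130 high). The mould is home with its origin at x = -77.5 mm, y = 0 and its x along the bay's x.
- bay_mouth (a point): Middle of the bay's mouth at table level (x = -140 mm of the bay), where the flared 35 mm high rail ends stand 197 mm apart; they close at 17 degrees to the rails. The mould's board starts just in it, 125 to 160 mm short of home, up to 8 mm off the middle and 0.08 rad askew.
- clamp_bar (a joint): Angle (rad) of the pale wooden clamp bar. 0 = closed at its stop, along the bay's -y across the mould's front above the board, its pads 4 mm off a mould that is home. Grows as it opens: from its pivot the bar points along (-sin, -cos) of the angle in the bay's x, y; at 1.57 towards the robot, beyond that outwards to the left; stop at 2.3. Stiff (0.25 N m): it stays where it is left.
- bar_pivot (a point): Upright pivot of the clamp bar at half the bar's height, 55 mm above the table, at x = -131, y = +132 mm of the bay; under it a 36 mm square block 42 mm high, on top a wing nut reaching 83 mm above the table.
- bar_point (a point): Point on the middle line of the clamp bar, 150 mm from the pivot, a good place to push. The bar is 32 mm thick (side faces 16 mm to either side), lies between 43 and 67 mm above the table and ends 185 mm from the pivot.
- tumbler: unglazed cream clay tumbler, 76 mm across, 82 mm tall, standing loose to the right of the bay; origin under its centre
- mug: blue-green glazed mug, 90 mm across, 86 mm tall, standing loose at the near right; origin under its centre
- bottle: dark grey tapered squeeze bottle, 70 mm across, 212 mm tall, standing loose at the far right; origin under its centre
- cup: clear measuring cup with a little pink liquid, 75 mm across, 81 mm tall, standing loose to the left of the bay; origin under its centre

How it is judged:
By the outcome, as a careful person would: the job done as asked, in the order asked, and still so for the second after the job is handed in, with the robot touching nothing.
It also fails if it takes over 64 s, if anything falls off the work surface, if the arm or the gripper's body presses on something with over 40 N, if the wrist force passes 120 N, or if a joint passes its speed limit or range.

## Working session

There is one attempt and no reset: what is moved stays moved. The work goes in short steps, Python scripts to look and compute and a shell command to move; the robot and the scene stay as the last step left them, time stands still between calls to the robot, and variables do not carry over. Pictures are saved under pics/ and viewed, about 8 in all and at most 12, crops included, and the job is handed in when it is done.

```bash
ls; mkdir -p pics; python3 - <<'E'
from workcell import state, imaging, env
import cv2,numpy as np
print(state(), env.grip_depth)
for n in ("scene","top"):
    c=imaging.capture(n); cv2.imwrite(f"pics/{n}0.png",c["color"][:,:,::-1]); np.savez(f"pics/{n}0.npz",**c)
    print(n,c["camera_matrix"],c["origin"],c["attitude"])
E
```

```text
pics
{'t': 0.0, 'q': array([ 1.11449078e+00,  2.07402564e-01,  1.54290471e+00,  1.54469419e-06,
        1.39347836e+00, -1.50525349e-01]), 'qvel': array([-0.0008952 ,  0.00103769,  0.00163373, -0.00136612, -0.00089855,
       -0.00129683]), 'tau': array([-1.98828866e-04, -3.70863640e+01, -2.81426686e+01,  6.99399761e-02,
        3.61751276e-02, -1.69274963e-04]), 'tool_pos': array([0.17277343, 0.54761216, 0.20432405]), 'ee_rot': array([ 0.69959774, -0.10792113,  0.1074568 , -0.69811823]), 'force': array([-0.59114328, -0.298827  , -0.36274038]), 'ft_torque': array([ 0.00312845, -0.02610441,  0.02811563]), 'opening': 0.09421248303543636} 0.0188
scene [[407.04639448   0.         280.11605697]
 [  0.         407.04639448 209.3727627 ]
 [  0.           0.           1.        ]] [0.5089582  0.47342115 1.03306488] [-0.02110081  0.25955344  0.96172468 -0.08527835]
top [[396.97249873   0.         283.00140834]
 [  0.         396.97249873 198.85758219]
 [  0.           0.           1.        ]] [0.07745674 0.09574947 0.93054413] [-0.15543024  0.22400455  0.77567699 -0.56919998]
```

View pics/scene0.png

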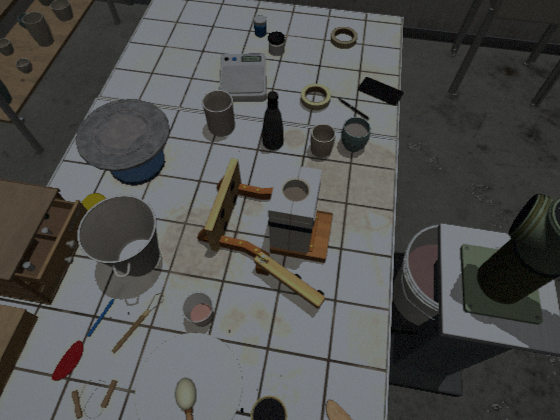

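View pics/top0.png

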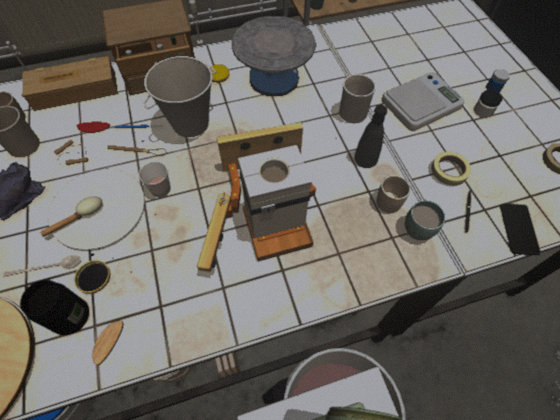

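The scene picture shows the mould around (295,215), the bay's back board at (222,205) and the open bar from (258,258) to (322,300). The top picture shows the board's near edge at about (253..312, 250), the bar (205-225, 195-268) and the back board (220-300, 145). Next I measure them from depth.

```bash
cat > h.py <<'E'
import numpy as np,cv2
from scipy.spatial.transform import Rotation as R
from workcell import state, imaging, env
def cloud(c):
    K=c["camera_matrix"];d=c["depth"];v,u=np.mgrid[:420,:560]
    p=np.stack([(u-K[0,2])/K[0,0]*d,-(v-K[1,2])/K[1,1]*d,-d],-1)
    A=np.asarray(c["attitude"]); M=R.from_quat(A).as_matrix() if A.size==4 else A
    w=p@M.T+c["origin"]; w[d==0]=np.nan
    return w
def rect(P):
    r=cv2.minAreaRect((P[:,:2]*1000).astype(np.float32)); return np.round(r[0],1),np.round(r[1],1),round(r[2],2)
E
python3 - <<'E'
from h import *
for n in("top","scene"):
    c=dict(np.load(f"pics/{n}0.npz"));w=cloud(c);z=w[...,2];rgb=c["color"].astype(int)
    ok=np.isfinite(z)
    t=ok&(abs(z)<.015);print(n,"table z",np.median(z[t]))
    hsv=cv2.cvtColor(c["color"],cv2.COLOR_RGB2HSV)
    def rep(name,m,dil=1):
        m=cv2.morphologyEx(m.astype(np.uint8),cv2.MORPH_OPEN,np.ones((3,3)))
        k,l,s,ce=cv2.connectedComponentsWithStats(m)
        for i in range(1,k):
            if s[i,4]>40:
                P=w[l==i]; print(name,ce[i].round(),s[i,4],*rect(P),"z",np.percentile(z[l==i],[5,50,95]).round(3))
    roi=(w[...,0]>.3)&(w[...,0]<.95)&(w[...,1]>-.4)&(w[...,1]<.35)
    rep("moultop",roi&(z>.192)&(z<.206))
    rep("boardtop",roi&(z>.022)&(z<.036)&(hsv[...,1]>110))
    rep("rail35",roi&(z>.028)&(z<.042)&(hsv[...,1]>110))
    rep("bartop",roi&(z>.060)&(z<.075)&(hsv[...,1]>60))
    rep("backtop",roi&(z>.122)&(z<.136))
    rep("cups",roi&(z>.073)&(z<.090))
E
```

```text
top table z 0.0004334273661508181
moultop [274. 173.] 334 [572.4 -52.1] [48.3 49.3] 22.18 z [0.2   0.202 0.205]
moultop [282. 197.] 78 [510.4 -49.7] [52.6  2.9] 88.66 z [0.193 0.198 0.205]
boardtop [282. 242.] 958 [485.7 -46.6] [143.2  53.3] 89.15 z [0.028 0.031 0.034]
rail35 [234. 184.] 343 [685.1  26.9] [ 25.2 145.5] 79.25 z [0.034 0.037 0.04 ]
rail35 [282. 240.] 1054 [486.4 -46.9] [142.6  52.9] 89.18 z [0.029 0.032 0.038]
bartop [241. 154.] 74 [753.  -11.4] [55.8  6.7] 83.53 z [0.061 0.068 0.074]
bartop [213. 234.] 942 [548.8 108.2] [ 33.2 205.3] 62.85 z [0.065 0.068 0.071]
backtop [188. 111.] 91 [891.2  96.1] [14.5 79.3] 4.21 z [0.123 0.129 0.135]
backtop [260. 133.] 704 [758.5 -70.3] [228.7  25.4] 86.92 z [0.124 0.131 0.134]
backtop [373. 135.] 72 [ 665.1 -352.3] [48.6 18.4] 44.98 z [0.123 0.129 0.135]
backtop [301. 208.] 43 [509.9 -97.1] [32.9  2.8] 89.47 z [0.122 0.129 0.135]
cups [352. 103.] 77 [ 833.6 -369.9] [64.5 19.5] 38.96 z [0.075 0.081 0.089]
cups [190. 121.] 42 [894.9  99.4] [35.4  6.8] 89.67 z [0.075 0.083 0.089]
cups [276. 144.] 197 [ 746.4 -109. ] [149.8   6.4] 86.
[... 1129 characters left out ...]

rail35 [254. 189.] 229 [ 692.9 -152.7] [98.3 26.6] 2.04 z [0.03  0.034 0.038]
rail35 [316. 238.] 307 [485.7 -36.3] [125.4  46.6] 87.73 z [0.028 0.031 0.038]
rail35 [240. 244.] 326 [695.4  26.2] [ 26.2 117.9] 80.86 z [0.031 0.034 0.038]
bartop [294. 282.] 859 [538.9 113. ] [ 35. 184.] 62.66 z [0.063 0.066 0.07 ]
backtop [272. 119.] 59 [ 673.8 -344.8] [44.6 17.5] 11.27 z [0.124 0.129 0.134]
backtop [221. 195.] 638 [758.2 -67.9] [231.5  23.8] 86.46 z [0.126 0.129 0.132]
cups [220. 119.] 79 [ 845.3 -362.9] [66.5 17.5] 19.02 z [0.074 0.081 0.089]
cups [274. 132.] 71 [ 667.6 -340.8] [50.9 16.6] 22.69 z [0.074 0.081 0.09 ]
cups [354. 136.] 91 [ 429.8 -368.7] [25.1 75.6] 73.85 z [0.074 0.08  0.086]
```

```bash
cat >> h.py <<'E'
YAW=-0.058; BO=np.array([.745,-.069])
def b2w(x,y): c,s=np.cos(YAW),np.sin(YAW); return BO+[c*x-s*y,s*x+c*y]
def w2b(p): c,s=np.cos(YAW),np.sin(YAW); d=np.asarray(p)[:2]-BO; return np.array([c*d[0]+s*d[1],-s*d[0]+c*d[1]])
def go(target,yaw=YAW):
    """shift + roll from the measured pose; jaws along bay y"""
    s=state();M=R.from_quat(s["ee_rot"]).as_matrix()
    best=[]
    for k in(0,np.pi):
        z=np.array([-np.sin(yaw+k),np.cos(yaw+k),0]);y=np.array([0,0,-1.]);x=np.cross(y,z)
        T=np.stack([x,y,z],1); best.append(R.from_matrix(M.T@T).as_rotvec())
    rv=min(best,key=np.linalg.norm)
    print("shift",(M.T@(np.array(target)-s["tool_pos"])).round(4),"rotvec",rv.round(3),"q6",s["q"][5].round(3))
E
python3 - <<'E'
from h import *
print(R.from_quat(state()["ee_rot"]).as_matrix().round(3))
go([.415,-.05,.2]); print(b2w(-155,0) if 0 else b2w(-.155,0), w2b([.4597,-.0465]))
E
```

```text
[[ 0.954 -0.001  0.301]
 [-0.301 -0.002  0.954]
 [-0.    -1.    -0.002]]
shift [ 0.4109  0.0053 -0.497 ] rotvec [ 0.002 -0.248 -0.001] q6 -0.15
[ 0.59026064 -0.06001504] [-0.28612453  0.00592404]
```

```bash
python3 -m crank '[{"linear":[0.016,0,-0.02],"roll":-0.01},{"linear":[0.045,0,-0.054],"roll":-0.03},{"linear":[0.075,0,-0.09],"roll":-0.05},{"linear":[0.105,0,-0.127],"roll":-0.07},{"linear":[0.136,0,-0.164],"roll":-0.09},{"linear":[0.167,0,-0.201],"roll":-0.11},{"linear":[0.198,0,-0.239],"roll":-0.13},{"linear":[0.229,0,-0.277],"roll":-0.15},{"linear":[0.26,0,-0.315],"roll":-0.17},{"linear":[0.29,0,-0.352],"roll":-0.19},{"linear":[0.315,0,-0.382],"roll":-0.21},{"linear":[0.33,0,-0.4],"roll":-0.22}]' 0 20
python3 - <<'E'
from h import *
go([.415,-.05,.2])
E
```

```text
t: 1.3
tool_pos: [0.3678, 0.065, 0.2053]
ee_rot: [0.707, -0.031, 0.031, -0.706]
force: [0.0, 0.4, 0.2]
opening: 0.0942
shift [ 0.0572  0.0054 -0.1104] rotvec [ 0.001 -0.03   0.   ] q6 -1.54
```

```bash
python3 -m crank '[{"linear":[0.019,0.002,-0.037],"roll":-0.01},{"linear":[0.038,0.004,-0.074],"roll":-0.02},{"linear":[0.055,0.005,-0.106],"roll":-0.03},{"linear":[0.057,0.03,-0.110],"roll":-0.03},{"linear":[0.057,0.07,-0.110],"roll":-0.03},{"linear":[0.057,0.11,-0.110],"roll":-0.03},{"linear":[0.057,0.14,-0.110],"roll":-0.03},{"linear":[0.057,0.14,-0.110],"roll":-0.03}]'
python3 - <<'E'
from h import *
s=state();print(s["force"],w2b(s["tool_pos"]),R.from_quat(s["ee_rot"]).as_matrix().round(3))
c=imaging.capture("wrist");cv2.imwrite("pics/w1.png",c["color"][:,:,::-1])
c=imaging.capture("top");cv2.imwrite("pics/t1.png",cv2.resize(c["color"][100:300,150:400,::-1],None,fx=2.4,fy=2.4))
go([.415,-.05,.012])
E
```

```text
t: 2.1
tool_pos: [0.4099, -0.0455, 0.0612]
ee_rot: [-0.706, 0.024, -0.016, 0.708]
force: [-0.2, -0.6, 0.5]
opening: 0.0941
[-0.23899654 -0.62766613  0.45561232] [-0.33589595  0.00405789] [[ 0.998 -0.011  0.056]
 [-0.056  0.004  0.998]
 [-0.011 -1.     0.003]]
shift [ 0.0008  0.0534 -0.0032] rotvec [-0.     0.002 -0.001] q6 -1.836
```

View pics/w1.png

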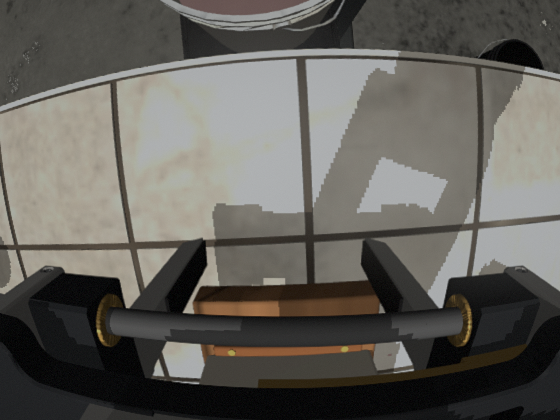

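The wrist view shows the board edge at row 285, columns 195–380. The fingertips are at (205,240) and (365,240), so they are centred and short of the edge. I descend and make contact.

```bash
python3 -m crank '[{"linear":[0,0.02,0],"roll":0},{"linear":[0,0.04,0],"roll":0},{"linear":[0,0.049,0],"roll":0},{"linear":[0,0.049,0],"roll":0},{"linear":[0.012,0.049,0],"roll":0},{"linear":[0.024,0.049,0],"roll":0},{"linear":[0.032,0.049,0],"roll":0},{"linear":[0.037,0.049,0],"roll":0},{"linear":[0.042,0.049,0],"roll":0},{"linear":[0.042,0.049,0],"roll":0}]'
python3 - <<'E'
from h import *
s=state();print(s["force"],s["ft_torque"],w2b(s["tool_pos"]))
E
```

```text
t: 3.2
tool_pos: [0.4523, -0.0479, 0.0153]
ee_rot: [-0.706, 0.023, -0.015, 0.708]
force: [-9.4, 1.1, 6.4]
opening: 0.0938
[-9.40401856  1.10029247  6.37281674] [0.61704056 1.62238511 0.54168235] [-0.29344466  0.00410634]
```

```bash
python3 -m crank '[{"linear":[0.005,0,-0.0005],"roll":0},{"linear":[0.011,0,-0.001],"roll":0},{"linear":[0.017,0,-0.002],"roll":0},{"linear":[0.023,0,-0.003],"roll":0},{"linear":[0.029,0,-0.0035],"roll":0},{"linear":[0.035,0,-0.004],"roll":0},{"linear":[0.041,0,-0.005],"roll":0},{"linear":[0.047,0,-0.0055],"roll":0},{"linear":[0.053,0,-0.006],"roll":0},{"linear":[0.058,0,-0.006],"roll":0},{"linear":[0.06,0,-0.006],"roll":0}]'
python3 - <<'E'
from h import *
s=state();print(s["force"],s["ft_torque"],w2b(s["tool_pos"]))
c=imaging.capture("top");w=cloud(c);z=w[...,2];cv2.imwrite("pics/t2.png",cv2.resize(c["color"][100:300,150:400,::-1],None,fx=2.4,fy=2.4))
hsv=cv2.cvtColor(c["color"],cv2.COLOR_RGB2HSV)
m=(z>.022)&(z<.036)&(hsv[...,1]>110)&(w[...,0]>.45)&(w[...,0]<.62)&(abs(w[...,1]+.05)<.09);print(rect(w[m]))
E
```

```text
t: 4.3
tool_pos: [0.5105, -0.057, 0.0146]
ee_rot: [-0.706, 0.024, -0.014, 0.708]
force: [-12.7, 0.5, 5.7]
opening: 0.094
[-12.71672308   0.50486967   5.70762298] [0.43434035 2.20430778 0.05919578] [-0.2347779  -0.00158403]
(array([0., 0.]), array([0., 0.]), 0.0)
```

View pics/t2.png

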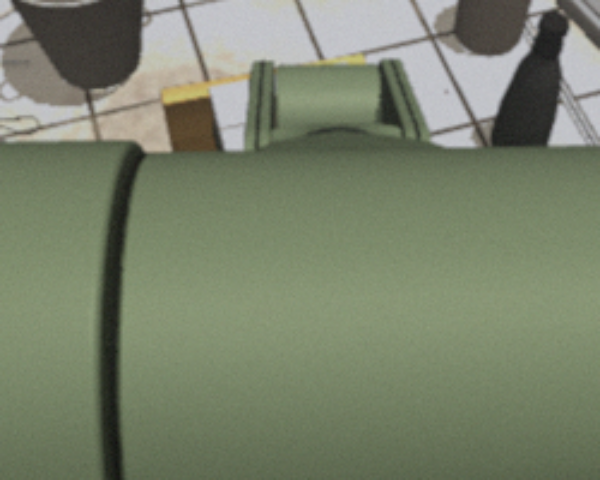

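The arm blocks the top view, so I use the scene camera numerically. The force is low, so I keep pushing.

```bash
python3 -m crank '[{"linear":[0.005,0,0],"roll":0},{"linear":[0.011,0,0],"roll":0},{"linear":[0.017,0,0],"roll":0},{"linear":[0.023,0,0],"roll":0},{"linear":[0.029,0,0],"roll":0},{"linear":[0.035,0,0],"roll":0},{"linear":[0.041,0,0],"roll":0},{"linear":[0.047,0,0],"roll":0},{"linear":[0.053,0,0],"roll":0},{"linear":[0.058,0,0],"roll":0},{"linear":[0.06,0,0],"roll":0},{"linear":[0.06,0,0],"roll":0}]'
python3 - <<'E'
from h import *
s=state();print(s["force"],s["ft_torque"],w2b(s["tool_pos"]))
c=imaging.capture("scene");w=cloud(c);z=w[...,2];cv2.imwrite("pics/s3.png",cv2.resize(c["color"][130:330,170:420,::-1],None,fx=3,fy=3,interpolation=cv2.INTER_CUBIC))
E
```

```text
t: 5.55
tool_pos: [0.5707, -0.0607, 0.0145]
ee_rot: [-0.706, 0.024, -0.015, 0.708]
force: [-10.9, 0.6, 4.0]
opening: 0.094
[-10.91441703   0.63227162   4.01705256] [0.35211054 1.78541399 0.05026752] [-0.17450214 -0.00177669]
```

View pics/s3.png

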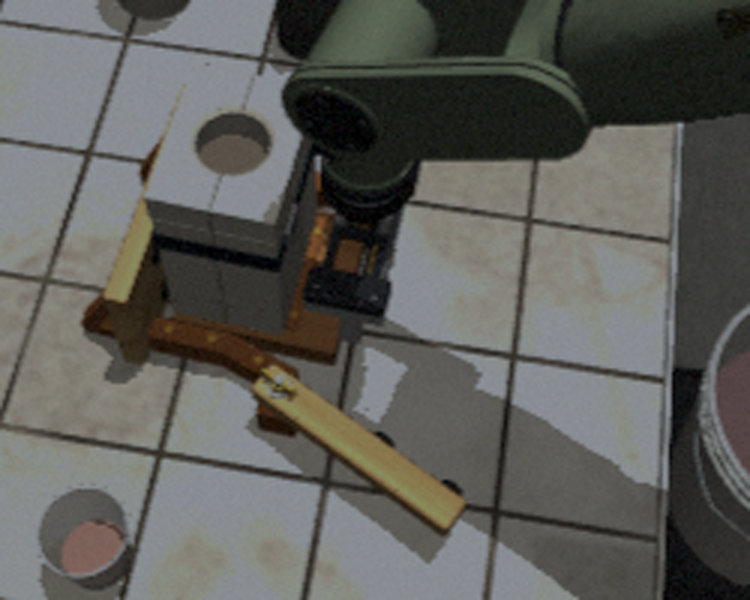

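The mould stands between the rails, at (230,220) in the crop, about 12 mm short of home. I finish in small steps.

```bash
python3 -m crank '[{"linear":[0.003,0,0],"roll":0},{"linear":[0.006,0,0],"roll":0},{"linear":[0.008,0,0],"roll":0},{"linear":[0.0095,0,0],"roll":0},{"linear":[0.0095,0,0],"roll":0}]'
for i in 1 2; do echo; done
python3 -c "
from h import *
print(w2b(state()['tool_pos']),state()['ft_torque'])"
```

```text
t: 6.1
tool_pos: [0.5794, -0.0612, 0.0145]
ee_rot: [-0.706, 0.025, -0.014, 0.708]
force: [-12.0, 0.0, 4.7]
opening: 0.0942


[-0.16575262 -0.00178677] [0.22119294 2.10962472 0.069741  ]
```

```bash
python3 -m crank '[{"linear":[0.001,0,0],"roll":0},{"linear":[0.002,0,0],"roll":0},{"linear":[0.002,0,0],"roll":0}]'
python3 -c "
from h import *
print(w2b(state()['tool_pos']),state()['ft_torque'])"
```

```text
t: 6.4
tool_pos: [0.5811, -0.0613, 0.0145]
ee_rot: [-0.706, 0.025, -0.014, 0.708]
force: [-12.2, 0.7, 5.0]
opening: 0.0943
[-0.16407185 -0.00179669] [0.23587428 2.23047825 0.0201202 ]
```

```bash
python3 -m crank '[{"linear":[0.001,0,0],"roll":0},{"linear":[0.002,0,0],"roll":0},{"linear":[0.002,0,0],"roll":0}]'
python3 -c "
from h import *
print(w2b(state()['tool_pos']),state()['ft_torque'])"
```

```text
t: 6.7
tool_pos: [0.5811, -0.0613, 0.0145]
ee_rot: [-0.706, 0.026, -0.012, 0.708]
force: [-17.8, 1.5, 10.7]
opening: 0.0935
[-0.164076   -0.00179023] [0.26010963 3.12774689 0.01392298]
```

```bash
python3 -m crank '[{"linear":[0.001,0,0],"roll":0},{"linear":[0.0015,0,0],"roll":0},{"linear":[0.0015,0,0],"roll":0}]'
python3 -c "
from h import *
print(w2b(state()['tool_pos']),state()['ft_torque'])"
```

```text
t: 7.0
tool_pos: [0.5811, -0.0612, 0.0146]
ee_rot: [-0.706, 0.028, -0.011, 0.708]
force: [-21.0, 0.7, 13.9]
opening: 0.0941
[-0.16408695 -0.00175314] [0.18487158 3.73839605 0.00537356]
```

```bash
python3 -m crank '[{"linear":[0.002,0,0],"roll":0},{"linear":[0.004,0,0],"roll":0},{"linear":[0.006,0,0],"roll":0},{"linear":[0.006,0,0],"roll":0}]'
python3 -c "
from h import *
print(w2b(state()['tool_pos']),state()['ft_torque'])"
```

```text
t: 7.4
tool_pos: [0.5811, -0.0612, 0.0146]
ee_rot: [-0.706, 0.032, -0.006, 0.708]
force: [-35.1, 0.9, 26.9]
opening: 0.0943
[-0.16403594 -0.0017302 ] [ 0.04250565  6.30322292 -0.16828583]
```

```bash
python3 -m crank '[{"linear":[-0.009,0,0],"roll":0},{"linear":[-0.02,0,0],"roll":0},{"linear":[-0.04,0,0],"roll":0},{"linear":[-0.065,0,0],"roll":0},{"linear":[-0.08,-0.02,0],"roll":0},{"linear":[-0.08,-0.06,0],"roll":0},{"linear":[-0.08,-0.10,0],"roll":0},{"linear":[-0.08,-0.14,0.01],"roll":0},{"linear":[-0.08,-0.15,0.04],"roll":0},{"linear":[-0.08,-0.15,0.08],"roll":0},{"linear":[-0.08,-0.15,0.12],"roll":0},{"linear":[-0.08,-0.15,0.13],"roll":0}]' 255 20
python3 -c "
from h import *
print(w2b(state()['tool_pos']))
p=b2w(-.254,.255);go([*p,.15])"
```

```text
t: 8.6
tool_pos: [0.5255, 0.0744, 0.1675]
ee_rot: [-0.706, 0.017, -0.019, 0.707]
force: [0.2, 0.3, 0.3]
opening: 0.0021
[-0.22745042  0.13044333]
shift [-0.0259  0.0176  0.1247] rotvec [-0.001  0.006  0.003] q6 -1.542
```

```bash
python3 -m crank '[{"linear":[-0.005,0,0.02],"roll":0},{"linear":[-0.013,0.005,0.06],"roll":0},{"linear":[-0.02,0.01,0.1],"roll":0},{"linear":[-0.026,0.017,0.125],"roll":0},{"linear":[-0.026,0.017,0.125],"roll":0}]'
python3 - <<'E'
from h import *
print(w2b(state()['tool_pos']))
for n in("top","scene"):
    c=imaging.capture(n);w=cloud(c);z=w[...,2];hsv=cv2.cvtColor(c["color"],cv2.COLOR_RGB2HSV)
    if n=="top": cv2.imwrite("pics/t4.png",cv2.resize(c["color"][80:300,140:430,::-1],None,fx=2.6,fy=2.6))
    b=np.apply_along_axis(lambda p:0,2,w) if 0 else None
    c_,s_=np.cos(YAW),np.sin(YAW);X=w[...,0]-BO[0];Y=w[...,1]-BO[1];bx=c_*X+s_*Y;by=-s_*X+c_*Y
    near=(bx>-.18)&(bx<-.085)&(abs(by)<.09)
    m=near&(z>.022)&(z<.037)&(hsv[...,1]>110)
    print(n,"board",m.sum(),np.percentile(bx[m],[1,50,99]).round(4),np.percentile(by[m],[1,99]).round(4) if m.sum() else 0)
    f=near&(z>.06)&(z<.19)
    if f.sum()>30: print("face",f.sum(),np.polyfit(by[f],bx[f],1).round(4),np.percentile(by[f],[1,99]).round(4))
    g=(abs(z-.067)<.006)&(hsv[...,1]>60)&(bx<-.09)&(bx>-.4)&(by>.05)&(by<.26)
    P=np.stack([bx[g],by[g],0*bx[g]],1); print("bar",g.sum(),rect(P))
    k=(abs(z-.130)<.006)&(bx>-.01)&(bx<.05)&(abs(by)<.13); print("back",rect(np.stack([bx[k],by[k]],1)))
    for L in(1,-1):
        r=(abs(z-.035)<.005)&(hsv[...,1]>110)&(bx>-.06)&(bx<-.01)&(abs(by*L-.09)<.025)
        if r.sum(): print("rail",L,r.sum(),np.percentile(by[r],[2,98]).round(4))
E
```

```text
t: 9.1
tool_pos: [0.5048, 0.1996, 0.1487]
ee_rot: [-0.707, 0.019, -0.018, 0.707]
force: [-0.2, -0.0, -0.1]
opening: 0.0006
[-0.25538818  0.25420101]
top board 931 [-0.1556 -0.1325 -0.0887] [-0.0859  0.0862]
face 1656 [ 1.000e-04 -1.048e-01] [-0.0653  0.069 ]
bar 87 (array([-136.6,  131. ]), array([30.9, 47.6]), 76.91)
back (array([ 7.3, -0.7]), array([229.1,  36.3]), 88.87)
rail 1 126 [0.0711 0.0978]
rail -1 44 [-0.0987 -0.0834]
scene board 827 [-0.1552 -0.1285 -0.0895] [-0.0887  0.0765]
face 590 [ 0.0797 -0.1054] [-0.0607  0.0719]
bar 429 (array([-206.2,  166.4]), array([ 32.7, 204.5]), 66.06)
back (array([ 7.4, 73.4]), array([85.6, 33.9]), 88.66)
rail 1 147 [0.0723 0.0996]
```

View pics/t4.png

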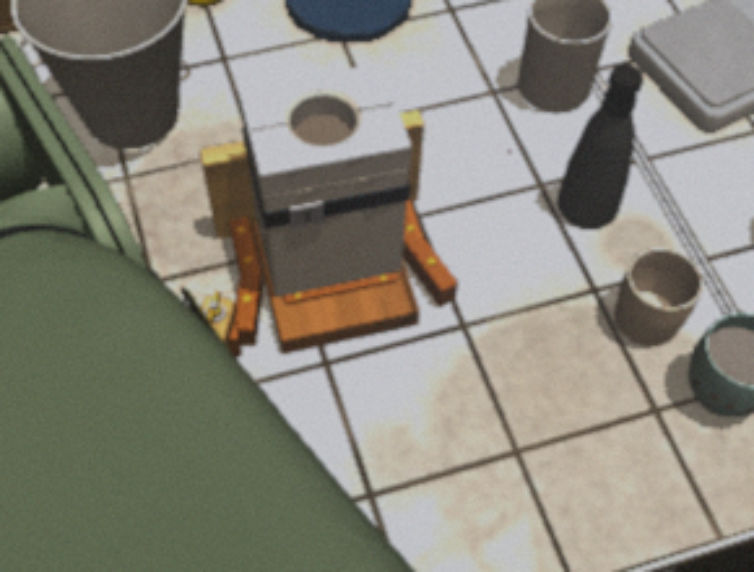

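The picture and the fit agree. The mould's near face is at bay x = -0.1048 (nominal -0.105) with slope about 0, centred within about 2 mm, so it is home and square. Next I work out the path for the clamp bar.

```bash
python3 -m crank '[{"linear":[0,0.03,0],"roll":0},{"linear":[0,0.07,0],"roll":0},{"linear":[0,0.1,0],"roll":0},{"linear":[0,0.1,0],"roll":0}]'
python3 - <<'E'
from h import *
s=state();p0=s["tool_pos"];M=R.from_quat(s["ee_rot"]).as_matrix();print(w2b(p0))
for a in np.r_[2.05,np.arange(1.95,-.06,-.1)]:
    h=8*abs(np.cos(a))+12.5*abs(np.sin(a))+16
    x=-131-150*np.sin(a)-h*np.cos(a); y=132-150*np.cos(a)+h*np.sin(a)
    print(round(a,2),(M.T@(np.array([*b2w(x/1e3,y/1e3),.048])-p0)).round(3))
E
```

```text
t: 9.6
tool_pos: [0.5021, 0.1948, 0.0454]
ee_rot: [0.708, -0.024, 0.017, -0.706]
force: [0.3, 0.1, -0.3]
opening: 0.0004
[-0.25777094  0.24922809]
2.05 [ 0.008 -0.003 -0.021]
1.95 [-0.001 -0.003 -0.033]
1.85 [-0.009 -0.002 -0.047]
1.75 [-0.016 -0.002 -0.061]
1.65 [-0.02  -0.002 -0.076]
1.55 [-0.024 -0.002 -0.092]
1.45 [-0.026 -0.002 -0.106]
1.35 [-0.026 -0.002 -0.121]
1.25 [-0.025 -0.002 -0.136]
1.15 [-0.023 -0.002 -0.151]
1.05 [-0.019 -0.002 -0.165]
0.95 [-0.013 -0.002 -0.179]
0.85 [-0.006 -0.002 -0.193]
0.75 [ 0.002 -0.002 -0.206]
0.65 [ 0.012 -0.002 -0.219]
0.55 [ 0.023 -0.002 -0.23 ]
0.45 [ 0.036 -0.002 -0.24 ]
0.35 [ 0.049 -0.002 -0.249]
0.25 [ 0.064 -0.002 -0.256]
0.15 [ 0.079 -0.003 -0.262]
0.05 [ 0.095 -0.003 -0.266]
-0.05 [ 0.11  -0.003 -0.268]
```

```bash
python3 -m crank '[{"linear":[0,-0.002,-0.015],"roll":0},{"linear":[-0.001,-0.002,-0.033],"roll":0},{"linear":[-0.009,-0.002,-0.047],"roll":0},{"linear":[-0.016,-0.002,-0.061],"roll":0},{"linear":[-0.020,-0.002,-0.076],"roll":0},{"linear":[-0.024,-0.002,-0.092],"roll":0},{"linear":[-0.026,-0.002,-0.106],"roll":0},{"linear":[-0.026,-0.002,-0.121],"roll":0},{"linear":[-0.025,-0.002,-0.136],"roll":0},{"linear":[-0.023,-0.002,-0.151],"roll":0},{"linear":[-0.019,-0.002,-0.165],"roll":0},{"linear":[-0.019,-0.002,-0.165],"roll":0}]'
python3 - <<'E'
from h import *
s=state();p0=s["tool_pos"];M=R.from_quat(s["ee_rot"]).as_matrix();print(w2b(p0))
c=imaging.capture("scene");cv2.imwrite("pics/s5.png",cv2.resize(c["color"][130:330,170:420,::-1],None,fx=3,fy=3,interpolation=cv2.INTER_CUBIC))
for a in np.arange(.95,-.06,-.1):
    h=8*abs(np.cos(a))+12.5*abs(np.sin(a))+16
    x=-131-150*np.sin(a)-h*np.cos(a); y=132-150*np.cos(a)+h*np.sin(a)
    print(round(a,2),(M.T@(np.array([*b2w(x/1e3,y/1e3),.048])-p0)).round(3))
E
```

```text
t: 10.8
tool_pos: [0.4775, 0.0316, 0.0517]
ee_rot: [0.707, -0.021, 0.02, -0.706]
force: [0.4, 0.2, 0.3]
opening: 0.0004
[-0.27291473  0.08497151]
0.95 [ 0.002  0.004 -0.015]
0.85 [ 0.009  0.004 -0.029]
0.75 [ 0.017  0.004 -0.042]
0.65 [ 0.027  0.004 -0.054]
0.55 [ 0.038  0.004 -0.066]
0.45 [ 0.051  0.004 -0.076]
0.35 [ 0.064  0.004 -0.084]
0.25 [ 0.079  0.004 -0.092]
0.15 [ 0.094  0.004 -0.097]
0.05 [ 0.11   0.004 -0.102]
-0.05 [ 0.125  0.004 -0.104]
```

View pics/s5.png

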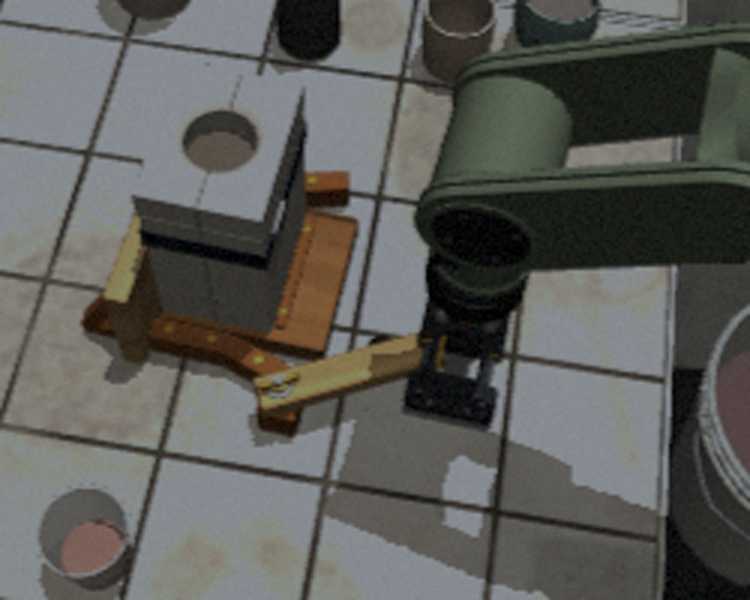

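The bar runs from its pivot (275,385) to the gripper (430,350), at an angle of about 1 rad. It is swinging as planned, so I continue.

```bash
python3 -m crank '[{"linear":[0.002,0.004,-0.015],"roll":0},{"linear":[0.009,0.004,-0.029],"roll":0},{"linear":[0.017,0.004,-0.042],"roll":0},{"linear":[0.027,0.004,-0.054],"roll":0},{"linear":[0.038,0.004,-0.066],"roll":0},{"linear":[0.051,0.004,-0.076],"roll":0},{"linear":[0.064,0.004,-0.084],"roll":0},{"linear":[0.079,0.004,-0.092],"roll":0},{"linear":[0.092,0.004,-0.097],"roll":0},{"linear":[0.103,0.004,-0.1],"roll":0},{"linear":[0.109,0.004,-0.102],"roll":0},{"linear":[0.111,0.004,-0.102],"roll":0}]'
python3 -c "
from h import *
print(w2b(state()['tool_pos']))"
```

```text
t: 12.05
tool_pos: [0.5829, -0.0754, 0.0473]
ee_rot: [0.707, -0.02, 0.02, -0.706]
force: [-2.1, -1.6, -0.0]
opening: 0.0001
[-0.16147781 -0.01574261]
```

```bash
python3 -m crank '[{"linear":[0.002,0,0],"roll":0},{"linear":[0.004,0,0],"roll":0},{"linear":[0.004,0,0],"roll":0}]'
python3 -c "
from h import *
print(w2b(state()['tool_pos']))"
```

```text
t: 12.35
tool_pos: [0.5864, -0.0746, 0.0475]
ee_rot: [0.707, -0.02, 0.02, -0.707]
force: [-1.7, -0.5, -1.2]
opening: 0.0005
[-0.15801807 -0.01475656]
```

```bash
python3 -m crank '[{"linear":[0.002,0,0],"roll":0},{"linear":[0.003,0,0],"roll":0},{"linear":[0.003,0,0],"roll":0}]'
python3 -c "
from h import *
print(w2b(state()['tool_pos']))"
```

```text
t: 12.65
tool_pos: [0.5888, -0.0746, 0.0474]
ee_rot: [0.707, -0.02, 0.019, -0.707]
force: [-3.9, -2.0, 1.9]
opening: 0.0006
[-0.15564039 -0.01469381]
```

```bash
python3 -m crank '[{"linear":[0.001,0,0],"roll":0},{"linear":[0.002,0,0],"roll":0},{"linear":[0.003,0,0],"roll":0},{"linear":[0.003,0,0],"roll":0}]'
python3 -c "
from h import *
print(w2b(state()['tool_pos']))"
```

```text
t: 13.05
tool_pos: [0.5889, -0.0747, 0.0474]
ee_rot: [-0.707, 0.022, -0.017, 0.707]
force: [-12.2, -0.3, 7.7]
opening: 0.0004
[-0.15554711 -0.01473086]
```

The bar is at its stop: the force rises and the finger no longer moves. I draw back and check.

```bash
python3 -m crank '[{"linear":[-0.01,0,0],"roll":0},{"linear":[-0.03,0,0],"roll":0},{"linear":[-0.06,0,0],"roll":0},{"linear":[-0.1,-0.01,0],"roll":0},{"linear":[-0.13,-0.04,0],"roll":0},{"linear":[-0.14,-0.08,0.02],"roll":0},{"linear":[-0.14,-0.12,0.06],"roll":0},{"linear":[-0.14,-0.15,0.1],"roll":0},{"linear":[-0.14,-0.16,0.15],"roll":0},{"linear":[-0.14,-0.16,0.2],"roll":0},{"linear":[-0.14,-0.16,0.24],"roll":0},{"linear":[-0.14,-0.16,0.25],"roll":0}]'
python3 - <<'E'
from h import *
s=state();print(s["force"],s["qvel"].round(3))
for n in("top","scene"):
    c=imaging.capture(n);w=cloud(c);z=w[...,2];hsv=cv2.cvtColor(c["color"],cv2.COLOR_RGB2HSV)
    cv2.imwrite(f"pics/{n}6.png",cv2.resize(c["color"][80:300,140:430,::-1],None,fx=2.6,fy=2.6))
    c_,s_=np.cos(YAW),np.sin(YAW);X=w[...,0]-BO[0];Y=w[...,1]-BO[1];bx=c_*X+s_*Y;by=-s_*X+c_*Y
    f=(bx>-.115)&(bx<-.095)&(abs(by)<.06)&(z>.085)&(z<.19)
    if f.sum()>30: print(n,"face",f.sum(),np.polyfit(by[f],bx[f],1).round(4),"tilt",np.polyfit(z[f],bx[f],1).round(4))
    g=(abs(z-.067)<.006)&(hsv[...,1]>60)&(bx<-.105)&(bx>-.3)&(by>-.09)&(by<.11)
    if g.sum(): print("bar",g.sum(),rect(np.stack([bx[g],by[g]],1)),np.polyfit(by[g],bx[g],1).round(4))
E
```

```text
t: 14.25
tool_pos: [0.4672, 0.1873, 0.2085]
ee_rot: [-0.706, 0.016, -0.019, 0.708]
force: [-0.3, -0.7, 0.9]
opening: 0.0003
[-0.27226242 -0.74681417  0.91632494] [ 0.132  0.083 -0.065 -0.055  0.02   0.148]
top face 1202 [-0.0088 -0.1051] tilt [-0.0155 -0.103 ]
bar 715 (array([-126.6,   28.1]), array([163.1,  42.7]), 89.9) [-0.0015 -0.1326]
scene face 291 [-0.0117 -0.107 ] tilt [-0.0173 -0.1046]
bar 640 (array([-129.7,   28.3]), array([ 37.8, 162. ]), 0.1) [-0.001  -0.1321]
```

View pics/scene6.png

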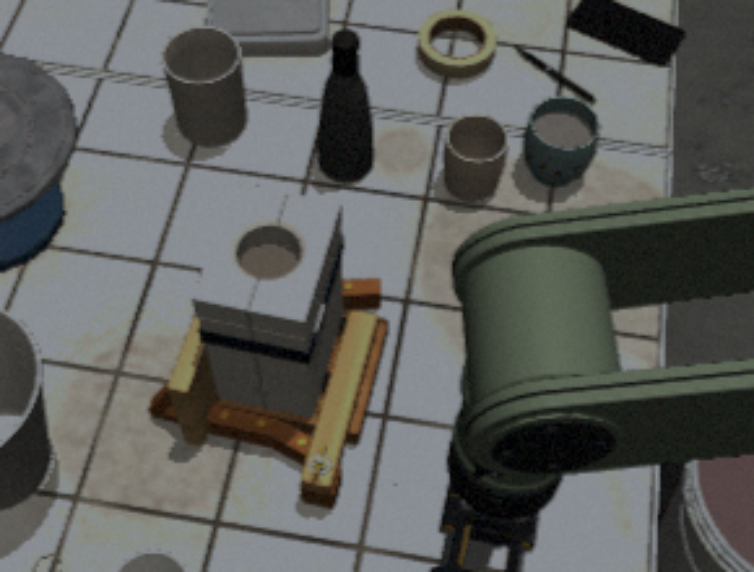

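The view shows the bar lying closed across the mould's front, from (320,470) to (360,320). The bottle, tumbler and mug are upright and the arm is clear. I let the arm settle and hand in.

```bash
python3 -m crank '[{"linear":[0,0,0],"roll":0},{"linear":[0,0,0],"roll":0},{"linear":[0,0,0],"roll":0}]' && python3 -c "
from workcell import env; print(env.close_job())"
```

```text
t: 14.65
tool_pos: [0.4669, 0.1811, 0.2074]
ee_rot: [0.707, -0.021, 0.021, -0.707]
force: [-0.4, -0.6, 0.3]
opening: 0.0006
the job is handed in; nothing more can be done
None
```

The mould is home against the back board's buffers and the clamp bar is shut across its front. I handed the job in at 14.65 s with the arm drawn back clear.

- **Pushing:** I pushed with two spread fingertips on the edge of the board, about 15 mm above the table, sliding at about 12 N. At the buffers it stopped hard, and I pressed to about 35 N along the push (about 44 N at the wrist in all).
- **Mould home:** Before I closed the bar, the near face measured x = -104.8 mm against the nominal -105 mm, square to the bay and centred within about 2 mm.
- **Clamp bar:** One closed fingertip swung it until it met its stop. The last measured angle was about 0.001 rad.
- **Last face checks:** With the bar shut, the near face was at -105.1 mm (top camera) and -107 mm (scene camera). The fits gave about 0.01 rad of skew and 0.016 rad of tilt. The bar hides part of the face, so I take these as depth noise. An earlier scene-camera fit showed 0.08 rad of skew, which I discounted because the top camera had seen far more of the face and read it as square.
- **Crockery and bottle:** The bottle, tumbler and mug were upright in the last picture. The cup was mostly outside that crop. I last saw it standing undisturbed before the final push, and the tool passed about 0.2 m from it after that.

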